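# Unlock a changeover switch and transfer the bench from mains to battery feed

### The job

Transfer the bench supply from the blue feed to the green feed: turn the red locking key until its crossbar lines up with the slot in the yellow guard, draw it straight up and out, and stand it, pin end down, inside the grey tub. Then swing the black changeover handle from the blue mark to the white centre-off mark, leave it there for at least two seconds, and only then swing it on to the green mark until it clicks fully home. Leave the tub and the two bottles standing where they are, and let go of everything at the end.

Things in the scene. Friction and masses are not known exactly. Their poses are not given: they have to be found in the camera images.
- unit: Changeover switch enclosure, fixed: grey box with a grey lid, 230 (x) x 180 (y) x 80 mm high. Origin: centre of its underside; x from the front edge (handle) to the rear (inlets), z up. The handle turns on a vertical pivot at x 0, y 0. Position marks on the lid, 88 mm from the pivot: blue front left (+y), white front middle, green front right (-y).
- guard_slot (a point): Centre of the slot in the yellow guard over the lid, at the guard's top face, 57 mm above the lid. Axes as the unit's; lies at x 41, y -18 mm of the unit. Slot 44 mm long in y, 13 mm wide in x, widened to 18 x 18 mm at its centre for the pin. Guard plate 5 mm thick, from -26 to +45 mm in x and +-36 mm in y of this point; its upright leg stands at the rear.
- handle_arm (a joint): Angle (rad) of the black handle, anticlockwise positive from above: -0.87 blue mark (start), 0 white (centre off), +0.87 green; stops at +-0.95. Spring detents pull it into these three positions (tipping points +-0.43), up to 10 N at the grip. Its tail (58 mm, 16 mm wide, behind the pivot) runs under the guard; the key's pin blocks the tail, so the handle cannot leave blue while the key is in.
- handle_grip (a point): Middle of the red grip on the handle's arm, 80 mm from the pivot, 27 mm above the lid (107 mm above the table). x points along the arm to the pivot, y across it, z up. The arm ends 102 mm from the pivot; it is 20 mm wide, and spans 14 to 40 mm above the lid.
- key: Loose locking key, 140 mm, 0.11 kg, upright in the guard. Origin: lower tip of its pin (14 mm diameter), 8 mm above the lid; z up. Crossbar along y, 38 mm long, 8 mm thick, 32-41 mm above the tip, 3 mm under the guard; 28 mm collar at 49-55 mm rests on the guard; red paddle at 94-140 mm. The bar passes the slot only with the key's y along the slot's y (either way round, within 5 degrees).
- key_paddle (a point): Centre of the key's red paddle, 117 mm above the pin's tip, axes as the key's: paddle 66 mm wide along y (parallel to the crossbar), 10 mm thick in x, 46 mm high.
- key_tub: Open dark grey pot (a tub for keys), loose, rim 76 mm in outer diameter, wall 4 mm, 85 mm high, floor 5 mm thick, 350 g. Origin at the centre of its underside.
- amber_bottle: Bystander: brown bottle with black cap, 70 mm in diameter, 142 mm high. Origin at the centre of its underside.
- orange_cap_bottle: Bystander: white bottle with orange cap, 71 x 100 mm, 205 mm high. Origin at the centre of its underside.
Not all that is in view belongs to the job. Leave any pink or turquoise look-alike of the key_tub alone. What is shaped like the key but turquoise is not meant.

How it is judged:
On the way, in this order (a step that is already met when the one before it is completed fails the run):
1. the locking key is drawn up out of the guard (z of key in the frame of unit above 0.142 m), for 0.1 s.
2. the key stands in the grey tub, pin end down (horizontal distance between key and key_tub below 0.033 m and z of key in the frame of key_tub below 0.03 m), for 0.2 s.
3. with the key out, the handle rests at centre off for two seconds (value of joint handle_arm between -0.15 and 0.15 rad), for 1.8 s.
4. the handle is at the green mark (value of joint handle_arm above 0.78 rad), for 0.2 s.
At the end, for the whole second after the job is handed in: Handle in the green detent (above 0.78 rad); key at rest inside the grey tub, pin end down (tip within 33 mm of the tub's axis and 30 mm of its underside, leaning under 0.7 rad); tub and bottles upright (within 0.15 rad) and within 40 mm of where they stood (all of step 2 and value of joint handle_arm above 0.78 rad and angle between key's own z axis and vertical below 0.7 rad and linear speed of key below 0.03 m/s and angle between each of key_tub, amber_bottle, orange_cap_bottle's own z axis and vertical below 0.15 rad); the robot touches nothing.
It fails at once if the tub is pushed away or tipped over (distance of key_tub from where it was at the start of the episode above 0.04 m or angle between key_tub's own z axis and vertical above 0.5 rad).
It fails at once if a bottle is pushed away or tipped over (distance of any of amber_bottle, orange_cap_bottle from where it was at the start of the episode above 0.04 m or angle between any of amber_bottle, orange_cap_bottle's own z axis and vertical above 0.5 rad).
It also fails if it takes over 56 s, if anything falls off the work surface, if the arm or the gripper's body presses on something with over 40 N, if the wrist force passes 120 N, or if a joint passes its speed limit or range.

### The arm

A 6-joint arm with a two-finger parallel gripper is mounted at the origin on the work surface; the furniture and walls round the work are solid. World frame = base frame: x ahead of the robot, y to its left, z up, the work surface at z = 0. Lengths are in m, angles in rad, forces in N, time in s.
With the tool pointing down it reaches from about 0.375 to 0.925 m from the base axis. Payload 5.7 kg.
Tool frame: the origin (TCP) lies midway between the tips of the shut fingers; the grasp point (between the pads) lies 19 mm behind it; z points along the fingers, y is the direction in which the jaws open and shut (so a half turn about z gives the same grasp; the last joint's range is limited). The gripper opens to 88 mm and grips with 3 to 60 N. Pads are 20 mm wide; open, the fingers measure 115 mm over their backs; the gripper's body (75 mm by 178 mm) begins 61 mm behind the grasp point.
Start: joints at [-1.373, 0.359, 1.51, -0, 1.272, -0.115], TCP at [0.185, -0.571, 0.223] pointing down, gripper open.
Joint ranges: [-2.97, 2.97], [-1.01, 2.36], [0.21, 2.38], [-0.96, 4.11], [0.2, 2.71], [-2.98, 2.98]. Speed limits (rad/s): [2.39, 2.39, 3.14, 3.14, 3.14, 3.14].

### API

Orientations are given as a unit quaternion [w, x, y, z].
In Python, from bench import bot, vision, job_done gives the robot as it stands. The module is installed in compiled form; this text tells all that it offers.
- The arm moves only by the tool carry_out, never from a script. Its argument "commands" is one flat list of numbers, 4 for each row, row after row: the shift along the world's x, y, z in mm, then the turn about the world's z in rad. In form: [tx, ty, tz, yaw, tx, ty, tz, yaw, ...]. A call has 1 to 12 rows; each row is the pose to reach, as a shift and turn from the pose measured when the call began; what a row does not reach only later rows make up. A row lasts 1/10 s, in which the tool goes at most 50 mm and 8.59 degrees, less where a joint would pass 70% of its speed; a pose out of reach is approached as far as the arm can. A call with a gripper value outside its range is refused whole. "grip" is the finger opening in mm, from 0 to 87.8, set as the call begins (left out, the last holds). The fingers move at their own pace and stop on an object; the grip force is fixed at half the most. Time passes only in rows, so rows that repeat a pose let the fingers close. It gives the time, the measured TCP pose, the force and the opening at its end, in the units of the state.
- bot.sense(): the state, without advancing time (a new reading comes with each control period).
- vision.camera(name): name is "scene" or "top"; returns a dict with "image" (400x640x3 uint8, red, green, blue), "z_map" (400x640 float32, m along the optical axis (not along the pixel's ray), 0 where there is no reading), "K" (3x3 intrinsics, pixels), "D" ([k1, k2, p1, p2, k3] as OpenCV has them; the pictures are not rectified), "camera_from_world" (4x4, takes a point from world to camera coordinates). Camera axes: x right, y down, z forward; pixel columns grow to the right and rows downward; lengths in m; the calibration is good to about 2 mm. A picture is of the moment at which its call begins.
- job_done(): hands the job in, once; it reports no verdict.
The state is a dict: "time_s": time; "qpos": joint angles; "joint_velocities": joint speeds; "effort": joint torques, N m; "tcp_pos": TCP position; "tcp_rot": TCP orientation; "force": force on the tool from outside, world axes, zero at the start; "moment": the same for the moment, N m; "gripper_width": opening from 0.0 (shut) to 1.0 (fully open).
Only numpy, scipy, OpenCV 4.12 (cv2) and the standard library are available. Lean on these libraries where they do the work, as an engineer would, in place of code of your own. Each camera call takes 0.05 s, during which the arm holds its last target.

## Working session

There is one attempt and no reset: what is moved stays moved. The work goes in short steps, Python scripts to look and compute and a tool call to move; the robot and the scene stay as the last step left them, time stands still between calls to the robot, and variables do not carry over. Pictures are saved under pics/ and viewed, and the job is handed in when it is done.

Besides the shell and the picture viewer there is one more tool, called after "Call:" as name(argument=value, ...) on one line, values as JSON. carry_out: Moves the arm, as the interface text tells. Its arguments: {"type":"object","properties":{"commands":{"type":"array","items":{"type":"number"}},"grip":{"type":"number"}},"required":["commands"]}

```bash
mkdir -p pics; cat > h.py <<'E'
import numpy as np, cv2
from bench import bot, vision, job_done
def shot(name,fn):
    c=vision.camera(name); cv2.imwrite('pics/'+fn,c['image'][:,:,::-1]); np.savez('pics/'+fn[:-4]+'.npz',**c); return c
def world(c,u,v,d=None):
    d=c['z_map'][int(v),int(u)] if d is None else d
    p=cv2.undistortPoints(np.array([[[u,v]]],float),c['K'],c['D'])[0,0]
    T=np.linalg.inv(c['camera_from_world']); return (T@np.r_[p*d,d,1])[:3]
def ray(c,u,v,z):
    T=np.linalg.inv(c['camera_from_world'])
    p=cv2.undistortPoints(np.array([[[u,v]]],float),c['K'],c['D'])[0,0]
    d=T[:3,:3]@np.r_[p,1]; o=T[:3,3]; return o+d*(z-o[2])/d[2]
E
python3 - <<'E'
from h import *
print(bot.sense())
for n in('scene','top'):
    c=shot(n,n+'0.png'); print(n,c['K'],c['D'],np.linalg.inv(c['camera_from_world']).round(3))
E
```

```text
{'time_s': 0.0, 'qpos': array([-1.37307855e+00,  3.59505404e-01,  1.51142195e+00, -2.45263370e-05,
        1.27247043e+00, -1.15091183e-01]), 'joint_velocities': array([-0.00070447,  0.0001265 , -0.00035153,  0.00102469, -0.00129871,
        0.00032149]), 'effort': array([-3.59204409e-03, -5.15386891e+01, -2.70725620e+01,  6.70235557e-02,
        3.48586799e-02, -1.26408895e-04]), 'tcp_pos': array([ 0.18449457, -0.57021786,  0.22181333]), 'tcp_rot': array([-9.01310986e-04,  9.87792767e-01,  1.55771096e-01, -4.89855794e-05]), 'force': array([0.47459935, 1.08537256, 0.26375182]), 'moment': array([0.01577863, 0.03872176, 0.03055554]), 'gripper_width': 1.0018897504116608}
scene [[488.7973462    0.         320.77140531]
 [  0.         488.7973462  202.40045499]
 [  0.           0.           1.        ]] [-0.12250751  0.          0.          0.          0.        ] [[-0.8   -0.352  0.486 -0.126]
 [-0.6    0.488 -0.634  0.821]
 [-0.014 -0.799 -0.601  0.829]
 [ 0.     0.     0.     1.   ]]
top [[489.75754861   0.         320.20388188]
 [  0.         489.75754861 203.95513012]
 [  0.           0.           1.        ]] [-0.15280543  0.          0.          0.          0.        ] [[-0.008 -0.997  0.073  0.341]
 [-1.     0.007 -0.018  0.104]
 [ 0.018 -0.074 -0.997  1.582]
 [ 0.     0.     0.     1.   ]]
```

View pics/scene0.png

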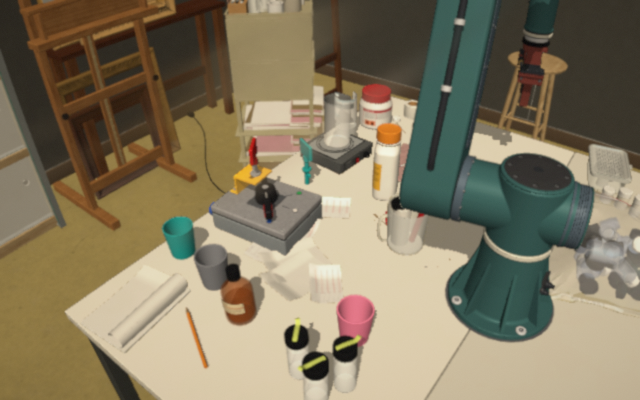

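View pics/top0.png

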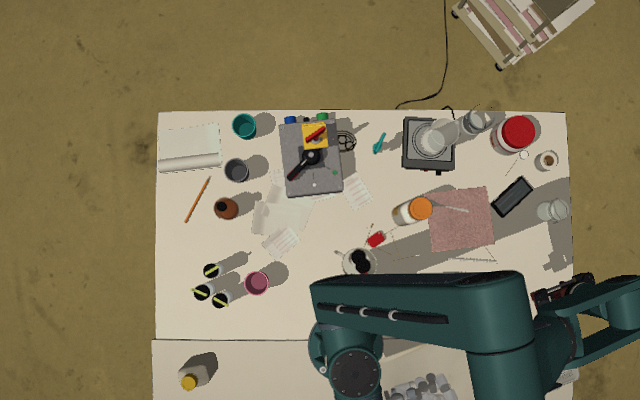

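```bash
python3 - <<'E'
import cv2
t=cv2.imread('pics/top0.png')[105:225,200:360]; s=cv2.imread('pics/scene0.png')[130:330,150:350]
cv2.imwrite('pics/t0z.png',cv2.resize(t,None,fx=5,fy=5,interpolation=cv2.INTER_CUBIC)); cv2.imwrite('pics/s0z.png',cv2.resize(s,None,fx=3,fy=3,interpolation=cv2.INTER_CUBIC))
E
```

```text
(no output)
```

View pics/t0z.png

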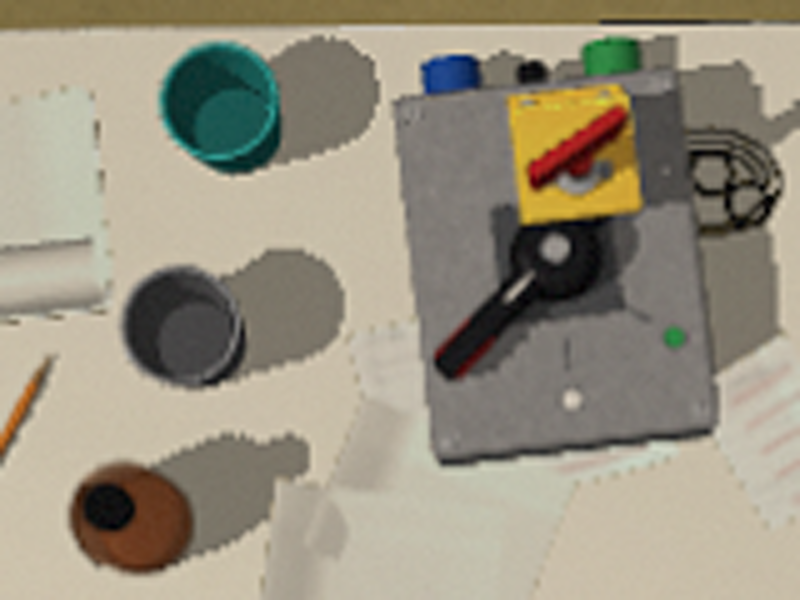

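View pics/s0z.png

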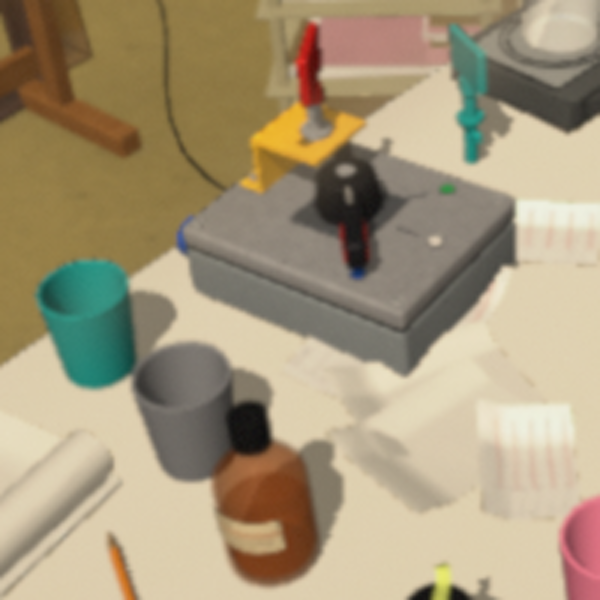

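```bash
cat > m.py <<'E'
from h import *
def get(fn):
    return dict(np.load('pics/'+fn+'.npz'))
def comp(mask,box):
    m=np.zeros_like(mask,np.uint8); u0,v0,u1,v1=box; m[v0:v1,u0:u1]=mask[v0:v1,u0:u1]
    n,l,s,ce=cv2.connectedComponentsWithStats(m); i=1+s[1:,4].argmax(); return (l==i).astype(np.uint8)
def rect(c,m,z):
    cn=max(cv2.findContours(m,cv2.RETR_EXTERNAL,cv2.CHAIN_APPROX_NONE)[0],key=cv2.contourArea)[:,0]
    P=np.array([ray(c,u,v,z)[:2]*1000 for u,v in cn],np.float32)
    return cv2.minAreaRect(P),P
E
python3 - <<'E'
from m import *
c=get('top0'); im=c['image']; hsv=cv2.cvtColor(im,cv2.COLOR_RGB2HSV); H,S,V=cv2.split(hsv)
red=((H<6)|(H>174))&(S>150)&(V>60); yel=(H>15)&(H<32)&(S>150)&(V>100)
m=comp(red,(300,120,330,148)); r,P=rect(c,m,0.228); print('paddle',r, m.sum())
us,vs=np.nonzero(m)[::-1]; 
m2=comp(yel|m.astype(bool),(295,115,335,155)); print('guard',rect(c,m2,0.137)[0])
z=c['z_map']; W=np.zeros((400,640,3))
for v in range(105,225):
  for u in range(200,360): W[v,u]=world(c,u,v)
np.save('pics/W.npy',W)
lid=(abs(W[:,:,2]-0.08)<0.008); m3=comp(lid|(((W[:,:,2]>0.08)&(S<60))),(275,110,350,205)); r,P=rect(c,cv2.fillPoly(np.zeros((400,640),np.uint8),[cv2.convexHull(max(cv2.findContours(m3,0,1)[0],key=cv2.contourArea))],1),0.08); print('lid',r,cv2.boxPoints(r))
pz=np.nonzero((W[:,:,2]>0.2)); print('pad z',len(pz[0]),W[pz].min(0),W[pz].max(0))
print('pts paddle top', np.median(W[:,:,2][m>0]))
tub=(W[:,:,2]>0.075)&(W[:,:,2]<0.1); m4=comp(tub,(220,150,255,190)); r,P=rect(c,m4,0.085); print('tub',cv2.minEnclosingCircle(P), r)
am=(W[:,:,2]>0.12); m5=comp(am,(205,190,250,225)); print('amber',cv2.minEnclosingCircle(rect(c,m5,0.142)[1]))
tq=comp((W[:,:,2]>0.06),(228,108,262,145)); print('turq',cv2.minEnclosingCircle(rect(c,tq,0.085)[1]), W[:,:,2][tq>0].max())
gr=comp((H>45)&(H<85)&(S>120),(325,165,345,180)); ys,xs=np.nonzero(gr); print('green',xs.mean(),ys.mean(),ray(c,xs.mean(),ys.mean(),.08))
wh=comp((V>190)&(S<70),(308,178,322,190)); ys,xs=np.nonzero(wh); print('white',xs.mean(),ys.mean(),ray(c,xs.mean(),ys.mean(),.08))
E
```

```text
paddle ((634.5125122070312, 90.642333984375), (19.239465713500977, 64.53488159179688), 34.90932083129883) 90
guard ((653.6631469726562, 93.72737121582031), (78.92622375488281, 71.92036437988281), 6.107725143432617)
lid ((598.7838134765625, 103.47830200195312), (231.9738006591797, 185.5064697265625), 6.572281360626221) [[472.94293   182.34651  ]
 [494.17535    -1.9408445]
 [724.6247     24.610092 ]
 [703.3923    208.89745  ]]
pad z 196 [0.34050642 0.06383306 0.20024242] [0.66027717 0.11834193 1.58174597]
pts paddle top 0.22503960765247932
tub ((558.3515625, 338.0093688964844), 38.21052932739258) ((557.9334716796875, 338.0057678222656), (73.30506896972656, 72.02664947509766), 44.995121002197266)
amber ((444.1463317871094, 371.6018981933594), 15.916447639465332)
turq ((699.517333984375, 314.412353515625), 40.08071517944336) 1.5817459668224807
green 334.2 172.0 [0.55000389 0.03301518 0.08      ]
white 313.8 184.4 [0.51179887 0.09640616 0.08      ]
```

```bash
python3 - <<'E'
from m import *
for n,box in(('scene0',(240,130,265,170)),('top0',(300,120,330,148))):
    c=get(n); H,S,V=cv2.split(cv2.cvtColor(c['image'],cv2.COLOR_RGB2HSV))
    m=comp(((H<6)|(H>174))&(S>150)&(V>60),box); ys,xs=np.nonzero(m)
    P=np.array([world(c,u,v) for u,v in zip(xs,ys)])*1000; P=P[(P[:,2]>170)&(P[:,2]<240)]
    print(n,len(P),P.min(0).round(),P.max(0).round(),P.mean(0).round(1))
    r=cv2.minAreaRect(P[:,:2].astype(np.float32)); print(r)
    t=P[P[:,2]>215]; l=cv2.fitLine(t[:,:2].astype(np.float32),cv2.DIST_HUBER,0,.01,.01).ravel(); print('top line',len(t),l,np.degrees(np.arctan2(l[1],l[0])))
c=get('scene0')
W=np.load('pics/W.npy'); print('dome z',W[145:165,300:325,2].max(), W[152:160,306:320,2].round(3))
# tub in scene: rim by depth
P=np.array([np.r_[world(c,u,v)] for v in range(240,295) for u in range(190,235)])*1000
k=(P[:,2]>78)&(P[:,2]<92); print('tub scene',cv2.minEnclosingCircle(P[k,:2].astype(np.float32)),k.sum())
P=np.array([np.r_[world(c,u,v)] for v in range(120,160) for u in range(370,410)])*1000
k=(P[:,2]>150)&(P[:,2]<215); print('orange',P[k].min(0),P[k].max(0))
E
```

```text
scene0 150 [617.  72. 172.] [654. 122. 232.] [630.5 103.8 212.7]
((635.4590454101562, 98.4552230834961), (11.080525398254395, 59.72214126586914), 35.538082122802734)
top line 82 [ 5.58449447e-01 -8.29538584e-01  6.32594116e+02  1.00658455e+02] -56.05137
top0 89 [620.  67. 182.] [658. 118. 233.] [638.7  92.5 220.2]
((638.1507568359375, 92.16740417480469), (12.495701789855957, 62.98130416870117), 35.408687591552734)
top line 72 [ 5.6993115e-01 -8.2169247e-01  6.3941852e+02  9.3418350e+01] -55.254574
dome z 1.5817459668224807 [[0.119 0.119 0.124 0.122 0.118 0.123 0.124 0.125 0.125 0.119 0.124 0.12
  0.117 0.104]
 [0.129 0.12  0.127 0.123 0.126 0.125 0.128 0.12  0.122 0.126 0.122 0.123
  0.121 0.119]
 [0.12  0.127 0.123 0.124 0.124 0.124 0.12  0.12  0.124 0.121 0.124 0.129
  0.119 0.118]
 [0.122 0.122 0.123 0.12  0.124 0.125 0.121 0.12  0.123 0.125 0.122 0.124
  0.122 0.118]
 [0.119 0.12  0.121 0.123 0.128 0.12  0.12  0.126 0.124 0.12  0.122 0.122
  0.115 0.115]
 [0.124 0.126 0.125 0.116 0.121 0.124 0.119 0.124 0.123 0.122 0.12  0.12
  0.122 0.118]
 [0.123 0.12  0.123 0.124 0.126 0.122 0.117 0.122 0.123 0.12  0.121 0.114
  0.116 0.116]
 [0.121 0.123 0.124 0.125 0.125 0.117 0.12  0.123 0.12  0.124 0.127 0.121
  0.114 0.104]]
tub scene ((509.18182373046875, 352.2372741699219), 90.55493927001953) 305
orange [ 386.37613735 -239.21610281  150.21126494] [ 459.96785145 -153.32937574  208.73688858]
```

Call:
carry_out(commands=[0,0,50,0,0,0,100,0,20,30,130,0.1,48,70,130,0.25,76,110,130,0.4,104,150,130,0.55,132,192,130,0.7,160,233,130,0.85,188,274,130,1.0,216,315,130,1.15,244,356,130,1.3,272,396,130,1.45], grip=87)

```text
time_s: 1.3
tcp_pos: [0.457, -0.1722, 0.3517]
tcp_rot: [-0.001, 0.634, 0.774, -0.001]
force: [1.0, -0.8, -0.1]
gripper_width: 0.989
```

Call:
carry_out(commands=[27,40,0,0.1,54,80,0,0.2,82,120,0,0.3,110,160,0,0.41,138,200,0,0.41,162,235,0,0.41,183,265,0,0.41,183,265,-40,0.41,183,265,-60,0.41,183,265,-80,0.41,183,265,-80,0.41], grip=60)

```text
time_s: 2.4
tcp_pos: [0.6377, 0.0928, 0.268]
tcp_rot: [-0.004, 0.463, 0.886, -0.003]
force: [0.6, 0.1, 0.1]
gripper_width: 0.683
```

```bash
python3 - <<'E'
from h import *
s=bot.sense(); print(s['tcp_pos'],s['tcp_rot'],s['qpos'],s['force'],s['gripper_width'])
for n,b in(('scene',(100,280,180,330)),('top',(90,230,230,400))):
    c=shot(n,n+'1.png'); i=c['image'][b[0]:b[1],b[2]:b[3],::-1]; cv2.imwrite('pics/%s1z.png'%n,cv2.resize(i,None,fx=4,fy=4,interpolation=cv2.INTER_CUBIC))
E
```

```text
[0.63765511 0.09284463 0.2679509 ] [-0.00364224  0.46283592  0.88643289 -0.00252613] [ 3.79176203e-02  3.94050182e-01  1.34074567e+00 -7.82141188e-04
  1.41562818e+00 -5.70360658e-01] [0.60255646 0.06639023 0.12175804] 0.6834870956107044
```

View pics/scene1z.png

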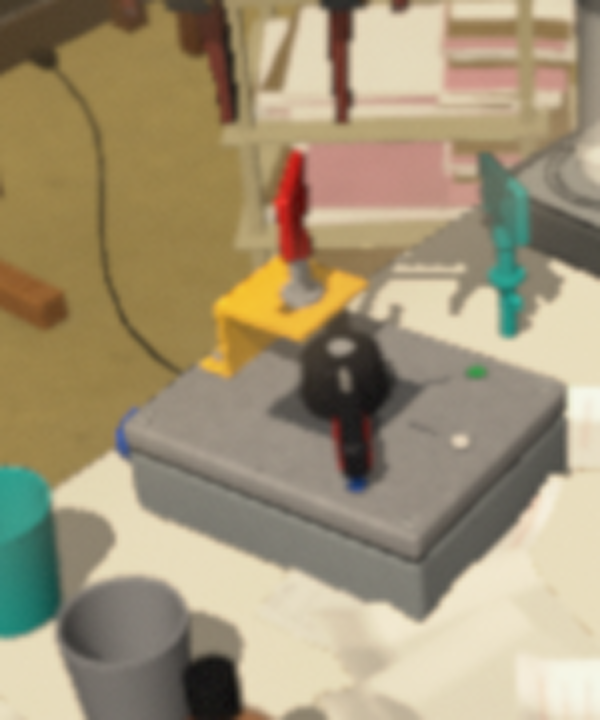

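View pics/top1z.png

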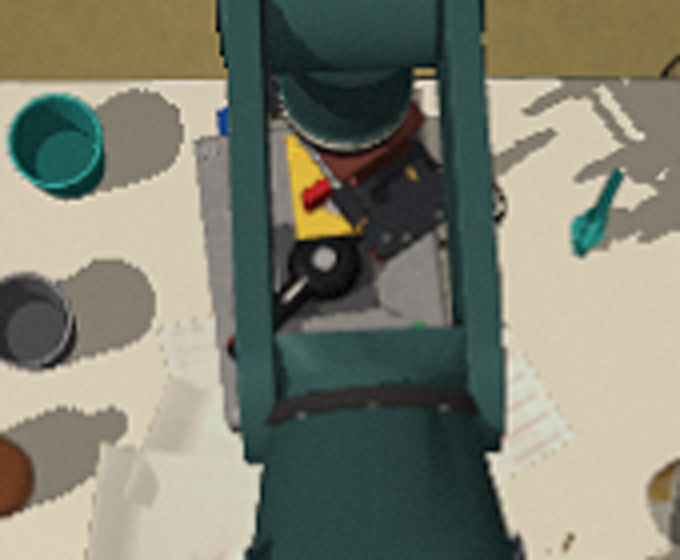

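```bash
python3 - <<'E'
from h import *
s=bot.sense(); p=s['tcp_pos']
for n in('scene','top'):
    c=dict(np.load('pics/%s1.npz'%n)); T=c['camera_from_world']
    r=cv2.Rodrigues(T[:3,:3])[0]
    y=np.array([np.cos(.613),np.sin(.613),0])
    P=np.array([p,p+.03*y,p-.03*y,p+[0,0,.08],[.64,.093,.205],[.64,.093,.137]])
    print(n,cv2.projectPoints(P,r,T[:3,3],c['K'],c['D'])[0][:,0].round(1).tolist())
E
```

```text
scene [[250.7, 127.7], [238.4, 127.7], [263.1, 127.6], [247.4, 97.1], [253.1, 151.5], [255.7, 174.3]]
top [[315.1, 129.7], [308.7, 121.0], [321.5, 138.5], [315.3, 122.7], [314.9, 134.9], [314.7, 139.7]]
```

Call:
carry_out(commands=[2,0,-25,0,2,0,-50,0,2,0,-70,0,2,0,-82,0,2,0,-82,0])

```text
time_s: 3.0
tcp_pos: [0.6413, 0.0926, 0.189]
tcp_rot: [-0.002, 0.463, 0.886, -0.001]
force: [0.5, -0.4, 0.2]
gripper_width: 0.683
```

Call:
carry_out(commands=[0,0,0,0,0,0,0,0,0,0,0,0,0,0,0,0,0,0,0,0,0,0,0,0,0,0,0,0,0,0,0,0], grip=0)

```text
time_s: 3.8
tcp_pos: [0.6414, 0.0926, 0.1891]
tcp_rot: [-0.002, 0.463, 0.886, -0.001]
force: [-0.4, 0.4, 0.4]
gripper_width: 0.11
```

```bash
python3 - <<'E'
from h import *
s=bot.sense(); print(s['tcp_pos'],s['tcp_rot'],s['force'],s['moment'],s['gripper_width'])
for n,b in(('scene',(100,280,180,330)),):
    c=shot(n,n+'2.png'); i=c['image'][b[0]:b[1],b[2]:b[3],::-1]; cv2.imwrite('pics/%s2z.png'%n,cv2.resize(i,None,fx=4,fy=4,interpolation=cv2.INTER_CUBIC))
E
```

```text
[0.64142215 0.09260925 0.18913087] [-0.00163053  0.46303527  0.88633731 -0.00136293] [-0.36608475  0.35440939  0.36363508] [-0.03755745 -0.16203779  0.02318052] 0.11035038055859017
```

View pics/scene2z.png

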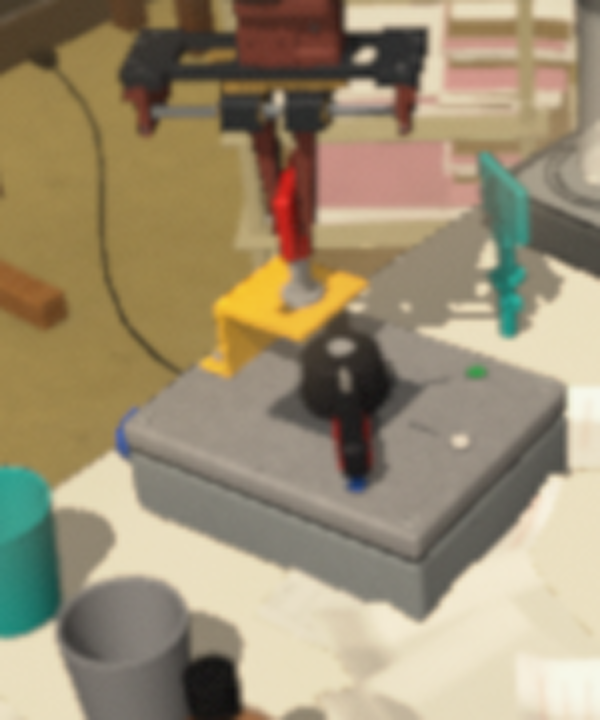

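Call:
carry_out(commands=[0,0,0,-0.1,0,0,0,-0.2,0,0,0,-0.3,0,0,0,-0.4,0,0,0,-0.5,0,0,0,-0.5,0,0,0,-0.5])

```text
time_s: 4.55
tcp_pos: [0.6414, 0.0928, 0.1892]
tcp_rot: [-0.002, 0.667, 0.745, -0.001]
force: [1.1, 1.1, 1.6]
gripper_width: 0.114
```

Call:
carry_out(commands=[0,0,4,0,0,0,8,0,0,0,12,0,0,0,16,0,0,0,16,0])

```text
time_s: 5.05
tcp_pos: [0.6419, 0.0928, 0.206]
tcp_rot: [-0.001, 0.667, 0.745, -0.0]
force: [0.3, 0.2, -1.9]
gripper_width: 0.111
```

Call:
carry_out(commands=[0,0,15,0,0,0,30,0,0,0,45,0,0,0,60,0,0,0,80,0,0,0,100,0,0,0,100,0,0,0,100,0])

```text
time_s: 5.85
tcp_pos: [0.6419, 0.0927, 0.3058]
tcp_rot: [-0.001, 0.667, 0.745, -0.0]
force: [0.3, 0.1, -2.0]
gripper_width: 0.116
```

```bash
python3 - <<'E'
from h import *
s=bot.sense(); print(s['tcp_pos'],s['tcp_rot'],s['force'],s['moment'],s['gripper_width'])
for n,b in(('scene',(50,290,170,330)),):
    c=shot(n,n+'3.png'); i=c['image'][b[0]:b[1],b[2]:b[3],::-1]; cv2.imwrite('pics/%s3z.png'%n,cv2.resize(i,None,fx=2.5,fy=2.5,interpolation=cv2.INTER_CUBIC))
    H,S,V=cv2.split(cv2.cvtColor(c['image'],cv2.COLOR_RGB2HSV))
E
```

```text
[0.64191864 0.0927335  0.30579875] [-1.32831892e-03  6.66840179e-01  7.45199551e-01 -2.02225764e-04] [ 0.26220098  0.12740114 -2.01547487] [-0.0415498  -0.11257189 -0.03123543] 0.11572347701882324
```

View pics/scene3z.png

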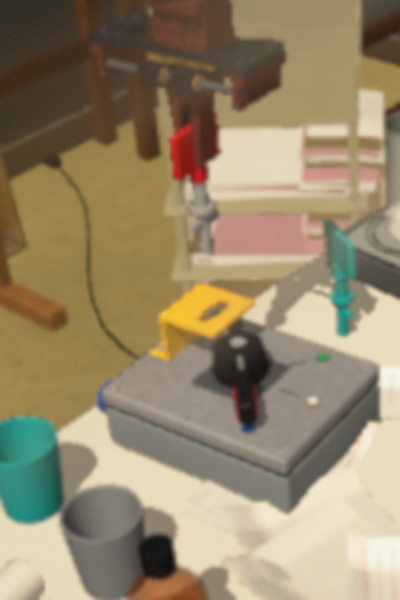

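```bash
python3 - <<'E'
from h import *
c=dict(np.load('pics/scene3.npz')); T=c['camera_from_world']; r=cv2.Rodrigues(T[:3,:3])[0]
a=np.linspace(0,2*np.pi,24)
R=np.c_[.558+.038*np.cos(a),.338+.038*np.sin(a),0*a+.085]
pr=lambda P:cv2.projectPoints(np.array(P,float),r,T[:3,3],c['K'],c['D'])[0][:,0]
print(pr([[.6419,.0927,.205],[.6419,.0927,.322]]))
i=c['image'][:,:,::-1].copy()
i=cv2.resize(i[140:300,170:330],None,fx=4,fy=4,interpolation=cv2.INTER_CUBIC)
q=((pr(R)-[170,140]+.5)*4).astype(int); cv2.polylines(i,[q.reshape(-1,1,2)],True,(0,0,255),1)
q=((pr([[.6419,.0927,.205]])-[170,140]+.5)*4).astype(int)[0]; cv2.circle(i,tuple(int(x) for x in q),3,(0,255,0),-1)
cv2.imwrite('pics/chk.png',i[:600])
E
```

```text
[[252.67028376 151.20127194]
 [248.03240571 108.44121632]]
```

View pics/chk.png

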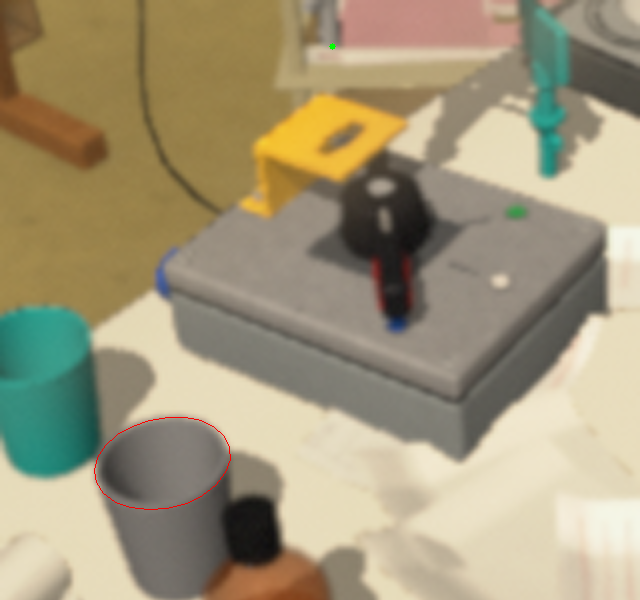

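Call:
carry_out(commands=[-12,35,0,0,-26,75,0,0,-40,115,0,0,-54,155,0,0,-68,195,0,0,-78,225,0,0,-85,244,0,0,-85,244,0,0,-85,244,0,0])

```text
time_s: 6.8
tcp_pos: [0.5557, 0.3364, 0.3035]
tcp_rot: [-0.002, 0.666, 0.746, -0.002]
force: [-0.1, -0.6, -1.8]
gripper_width: 0.112
```

```bash
python3 - <<'E'
from h import *
s=bot.sense(); print(s['tcp_pos'],s['tcp_rot'],s['force'],s['gripper_width'])
c=shot('scene','scene4.png'); i=c['image'][100:300,130:330,::-1]; cv2.imwrite('pics/scene4z.png',cv2.resize(i,None,fx=3,fy=3,interpolation=cv2.INTER_CUBIC))
E
```

```text
[0.55569481 0.3364169  0.30345524] [-0.00214651  0.66643939  0.74555322 -0.00207983] [-0.13768146 -0.58230079 -1.77200393] 0.11215209943531528
```

View pics/scene4z.png

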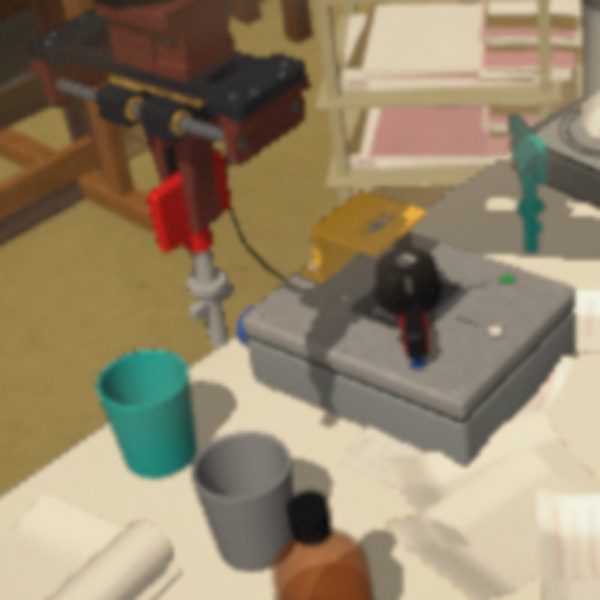

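Call:
carry_out(commands=[1,1,-30,0,1,1,-60,0,1,1,-90,0,1,1,-115,0,1,1,-140,0,1,1,-165,0,1,1,-180,0,1,1,-186,0,1,1,-186,0])

```text
time_s: 7.75
tcp_pos: [0.5572, 0.3362, 0.1172]
tcp_rot: [-0.002, 0.667, 0.745, -0.002]
force: [0.2, -0.5, -1.5]
gripper_width: 0.114
```

```bash
python3 - <<'E'
from h import *
s=bot.sense(); print(s['tcp_pos'],s['tcp_rot'],s['force'],s['gripper_width'])
c=shot('scene','scene5.png'); i=c['image'][140:300,130:330,::-1]; cv2.imwrite('pics/scene5z.png',cv2.resize(i,None,fx=3.5,fy=3.5,interpolation=cv2.INTER_CUBIC))
E
```

```text
[0.55715377 0.33615261 0.11720851] [-0.00221268  0.66712845  0.74493546 -0.00242944] [ 0.21622423 -0.53728634 -1.50069763] 0.1140324269033237
```

View pics/scene5z.png

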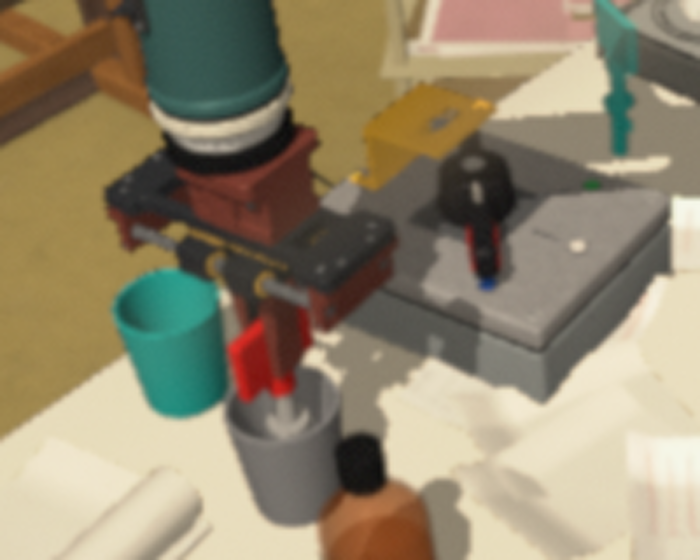

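Key's lower half is inside the tub, centred. Creep down to contact.

Call:
carry_out(commands=[0,0,-4,0,0,0,-7,0,0,0,-9,0,0,0,-9,0])

```text
time_s: 8.2
tcp_pos: [0.5576, 0.3367, 0.1092]
tcp_rot: [-0.002, 0.667, 0.745, -0.002]
force: [0.5, 0.4, -0.1]
gripper_width: 0.111
```

Call:
carry_out(commands=[0,0,-1,0,0,0,-2,0,0,0,-2,0])

```text
time_s: 8.5
tcp_pos: [0.5575, 0.3366, 0.1071]
tcp_rot: [-0.002, 0.667, 0.745, -0.002]
force: [-0.8, 0.3, -1.1]
gripper_width: 0.111
```

Call:
carry_out(commands=[0,0,-1,0,0,0,-2,0,0,0,-2,0])

```text
time_s: 8.8
tcp_pos: [0.5577, 0.3368, 0.1061]
tcp_rot: [-0.002, 0.667, 0.745, -0.001]
force: [-1.3, -0.6, 5.8]
gripper_width: 0.113
```

Call:
carry_out(commands=[0,0,0,0,0,0,0,0,0,0,0,0,0,0,0,0,0,0,0,0], grip=22)

```text
time_s: 9.3
tcp_pos: [0.5576, 0.3367, 0.1059]
tcp_rot: [-0.002, 0.667, 0.745, -0.002]
force: [1.0, 0.3, -0.4]
gripper_width: 0.249
```

Call:
carry_out(commands=[0,0,0,0,0,0,0,0,0,0,0,0,0,0,0,0,0,0,0,0], grip=60)

```text
time_s: 9.8
tcp_pos: [0.5576, 0.3367, 0.106]
tcp_rot: [-0.002, 0.667, 0.745, -0.002]
force: [-0.4, 0.8, 0.4]
gripper_width: 0.659
```

```bash
python3 - <<'E'
from h import *
s=bot.sense(); print(s['tcp_pos'],s['tcp_rot'],s['force'],s['gripper_width'])
c=shot('scene','scene6.png'); i=c['image'][140:300,130:330,::-1]; cv2.imwrite('pics/scene6z.png',cv2.resize(i,None,fx=3.5,fy=3.5,interpolation=cv2.INTER_CUBIC))
E
```

```text
[0.55764331 0.33671286 0.10595623] [-0.00184898  0.66695982  0.74508975 -0.00156264] [-0.42219405  0.76607742  0.36709383] 0.6592058712739842
```

View pics/scene6z.png

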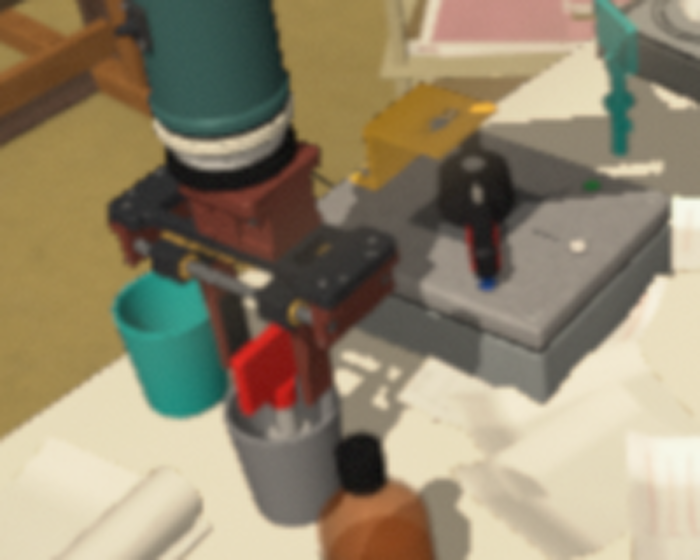

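Call:
carry_out(commands=[0,0,30,0,0,0,70,0,0,0,110,0,0,0,150,0,-4,-40,150,0.1,-8,-85,150,0.25,-12,-130,150,0.4,-15,-160,150,0.55,-17,-176,150,0.7,-17,-176,150,0.7])

```text
time_s: 10.85
tcp_pos: [0.5403, 0.1588, 0.2561]
tcp_rot: [-0.001, 0.372, 0.928, -0.002]
force: [-0.2, 0.6, -0.5]
gripper_width: 0.683
```

```bash
python3 - <<'E'
from h import *
s=bot.sense(); print(s['tcp_pos'],s['tcp_rot'],s['force'],s['gripper_width'])
c=dict(np.load('pics/top0.npz'))
print(ray(c,290,178,.12),ray(c,311.5,154.5,.125))
c=shot('scene','scene7.png'); T=c['camera_from_world']; r=cv2.Rodrigues(T[:3,:3])[0]
pr=lambda P:cv2.projectPoints(np.array(P,float),r,T[:3,3],c['K'],c['D'])[0][:,0]
i=c['image'][140:300,130:330,::-1]; i=cv2.resize(i,None,fx=3.5,fy=3.5,interpolation=cv2.INTER_CUBIC)
for p in pr([[.541,.161,.107],[.525,.176,.12],[.599,.106,.125]]): cv2.circle(i,tuple(int(x) for x in (p-[130,140]+.5)*3.5),3,(0,255,0),-1)
cv2.imwrite('pics/scene7z.png',i)
E
```

```text
[0.54028982 0.15876464 0.25611628] [-0.00117264  0.37156021  0.92840504 -0.00239276] [-0.20832068  0.58856017 -0.47317525] 0.682668808525924
[0.52708231 0.16799428 0.12      ] [0.59727837 0.10291253 0.125     ]
```

View pics/scene7z.png

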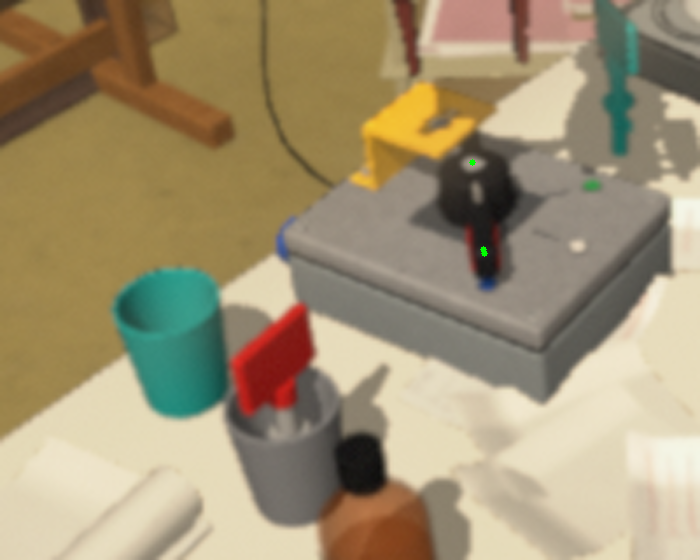

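Call:
carry_out(commands=[1,2,-35,0,1,2,-70,0,1,2,-100,0,1,2,-130,0,1,2,-150,0,1,2,-162,0,1,2,-162,0])

```text
time_s: 11.6
tcp_pos: [0.5407, 0.1629, 0.0926]
tcp_rot: [-0.002, 0.374, 0.927, -0.003]
force: [-0.5, 0.4, 0.1]
gripper_width: 0.682
```

```bash
python3 - <<'E'
from h import *
s=bot.sense(); print(s['tcp_pos'],s['tcp_rot'],s['force'],s['gripper_width'])
c=shot('scene','scene8.png'); 
i=c['image'][120:280,180:380,::-1]; i=cv2.resize(i,None,fx=3.5,fy=3.5,interpolation=cv2.INTER_CUBIC)
cv2.imwrite('pics/scene8z.png',i)
E
```

```text
[0.54065173 0.16293992 0.0926326 ] [-0.00244074  0.37419782  0.92734228 -0.00251628] [-0.50851078  0.44678979  0.11144009] 0.6820294373072839
```

View pics/scene8z.png

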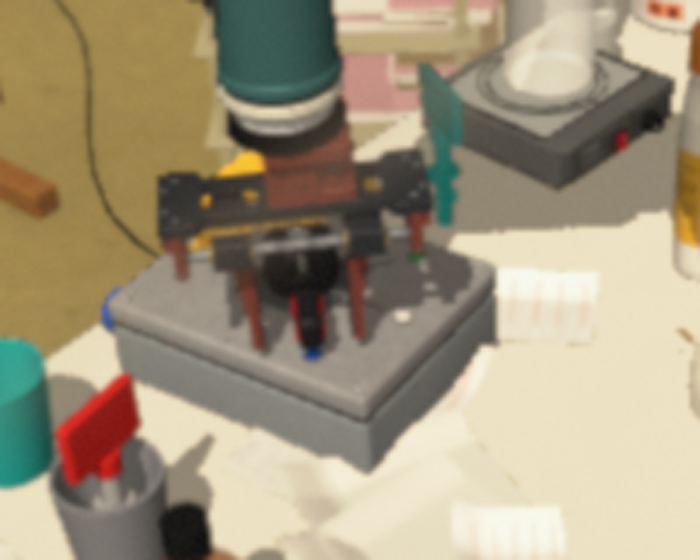

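Call:
carry_out(commands=[0,0,0,0,0,0,0,0,0,0,0,0,0,0,0,0,0,0,0,0], grip=23)

```text
time_s: 12.15
tcp_pos: [0.5417, 0.1629, 0.0942]
tcp_rot: [-0.001, 0.374, 0.927, -0.002]
force: [-2.4, -1.5, 0.3]
gripper_width: 0.275
```

```bash
python3 - <<'E'
from h import *
s=bot.sense(); p=s['tcp_pos'][:2]*1000; print(p,s['force'],s['gripper_width'])
q=s['tcp_rot']; print('tooly',2*np.arctan2(q[2],q[1])-np.pi/2)
for a in np.arange(-.76,1.02,.0967):
    x=np.array([599,105.5])-80*np.array([np.cos(a),np.sin(a)]); print(round(a,3),(x-p).round(1),round(a+.76,2))
E
```

```text
[541.724967   162.86995017] [-2.37553767 -1.46844438  0.33291241] 0.2745864832305219
tooly 0.8039337560359394
-0.76 [-0.7 -2.3] 0.0
-0.663 [-5.8 -8.1] 0.1
-0.567 [-10.2 -14.4] 0.19
-0.47 [-14.1 -21.1] 0.29
-0.373 [-17.2 -28.2] 0.39
-0.276 [-19.7 -35.5] 0.48
-0.18 [-21.4 -43.1] 0.58
-0.083 [-22.4 -50.7] 0.68
0.014 [-22.7 -58.5] 0.77
0.11 [-22.2 -66.2] 0.87
0.207 [-21.  -73.8] 0.97
0.304 [-19.1 -81.3] 1.06
0.4 [-16.4 -88.6] 1.16
0.497 [-13.  -95.5] 1.26
0.594 [  -9.  -102.1] 1.35
0.691 [  -4.4 -108.3] 1.45
0.787 [   0.8 -114. ] 1.55
0.884 [   6.5 -119.2] 1.64
0.981 [  12.8 -123.8] 1.74
```

Call:
carry_out(commands=[-6,-8,0,0.1,-10,-14,0,0.19,-14,-21,0,0.29,-17,-28,0,0.39,-20,-35.5,0,0.48,-21.5,-43,0,0.58,-22.5,-51,0,0.68,-22.5,-58.5,0,0.77,-22,-66,0,0.87,-22,-66,0,0.87,-22,-66,0,0.87])

```text
time_s: 13.25
tcp_pos: [0.5198, 0.0968, 0.0943]
tcp_rot: [-0.0, -0.05, 0.999, -0.002]
force: [-0.4, 0.3, -0.1]
gripper_width: 0.266
```

```bash
python3 - <<'E'
from h import *
s=bot.sense(); print(s['tcp_pos'],s['tcp_rot'],s['force'],s['gripper_width'],s['qpos'])
c=shot('scene','scene9.png'); 
i=c['image'][120:280,180:380,::-1]; i=cv2.resize(i,None,fx=3.5,fy=3.5,interpolation=cv2.INTER_CUBIC)
cv2.imwrite('pics/scene9z.png',i)
E
```

```text
[0.5197709  0.09684275 0.09433838] [-3.50792719e-04 -4.99823135e-02  9.98747493e-01 -2.25621996e-03] [-0.35300258  0.3019859  -0.11345935] 0.26624891707948156 [ 0.05679693  0.41375782  1.80209646 -0.00563793  0.92647823 -1.61061783]
```

View pics/scene9z.png

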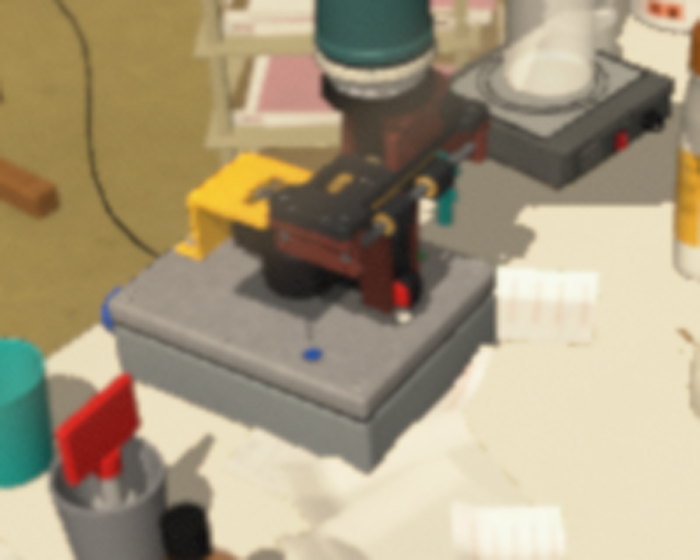

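Handle has swung to the white mark (white dot just past its end near crop 403,317). Dwell 2.4 s.

Call:
carry_out(commands=[0,0,0,0,0,0,0,0,0,0,0,0,0,0,0,0,0,0,0,0,0,0,0,0,0,0,0,0,0,0,0,0,0,0,0,0,0,0,0,0,0,0,0,0,0,0,0,0])

```text
time_s: 14.5
tcp_pos: [0.5198, 0.097, 0.0943]
tcp_rot: [-0.0, -0.05, 0.999, -0.002]
force: [-0.3, -1.2, -0.3]
gripper_width: 0.259
```

Call:
carry_out(commands=[0,0,0,0,0,0,0,0,0,0,0,0,0,0,0,0,0,0,0,0,0,0,0,0,0,0,0,0,0,0,0,0,0,0,0,0,0,0,0,0,0,0,0,0,0,0,0,0])

```text
time_s: 15.7
tcp_pos: [0.5198, 0.097, 0.0943]
tcp_rot: [-0.0, -0.05, 0.999, -0.002]
force: [-0.2, -0.4, 0.5]
gripper_width: 0.263
```

Call:
carry_out(commands=[1,-7.5,0,0.1,3,-15,0,0.19,6,-22.5,0,0.29,9,-29.5,0,0.39,13,-36,0,0.48,18,-42,0,0.58,23,-48,0,0.68,29,-53,0,0.77,35,-58,0,0.87,37,-59.5,0,0.9,37,-59.5,0,0.9,37,-59.5,0,0.9])

```text
time_s: 16.9
tcp_pos: [0.5556, 0.0385, 0.0941]
tcp_rot: [0.0, -0.479, 0.878, -0.001]
force: [-2.6, 5.1, 2.9]
gripper_width: 0.267
```

Call:
carry_out(commands=[0,0,0,0,0,0,0,0,0,0,0,0,0,0,0,0,0,0,0,0,0,0,0,0], grip=60)

```text
time_s: 17.5
tcp_pos: [0.5557, 0.0384, 0.0941]
tcp_rot: [0.0, -0.479, 0.878, -0.001]
force: [-0.7, -0.3, -0.1]
gripper_width: 0.678
```

Call:
carry_out(commands=[0,0,30,0,0,0,70,0,0,0,110,0,0,0,150,0,0,-20,190,0,-20,-60,220,0,-40,-100,220,0,-60,-140,220,0,-80,-180,220,0,-90,-220,220,0,-90,-220,220,0])

```text
time_s: 18.6
tcp_pos: [0.4752, -0.1639, 0.3134]
tcp_rot: [-0.011, -0.465, 0.885, -0.01]
force: [-1.1, -0.1, 0.3]
gripper_width: 0.684
```

```bash
python3 - <<'E'
from h import *
s=bot.sense(); print(s['tcp_pos'],s['force'],s['gripper_width'],s['qpos'])
c=shot('scene','scene10.png'); 
i=c['image'][120:320,160:360,::-1]; cv2.imwrite('pics/scene10z.png',cv2.resize(i,None,fx=3,fy=3,interpolation=cv2.INTER_CUBIC))
c=shot('top','top10.png'); i=c['image'][105:225,200:360,::-1]; cv2.imwrite('pics/top10z.png',cv2.resize(i,None,fx=5,fy=5,interpolation=cv2.INTER_CUBIC))
E
```

```text
[ 0.47518562 -0.16394688  0.31341002] [-1.07679813 -0.14425518  0.34505555] 0.6840643934444738 [-0.44698786  0.14227719  1.58120376 -0.03010626  1.41497287 -2.97949241]
```

View pics/scene10z.png

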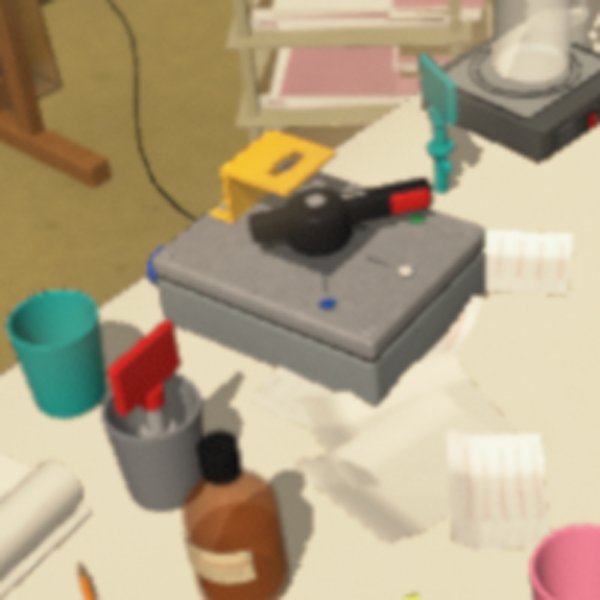

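View pics/top10z.png

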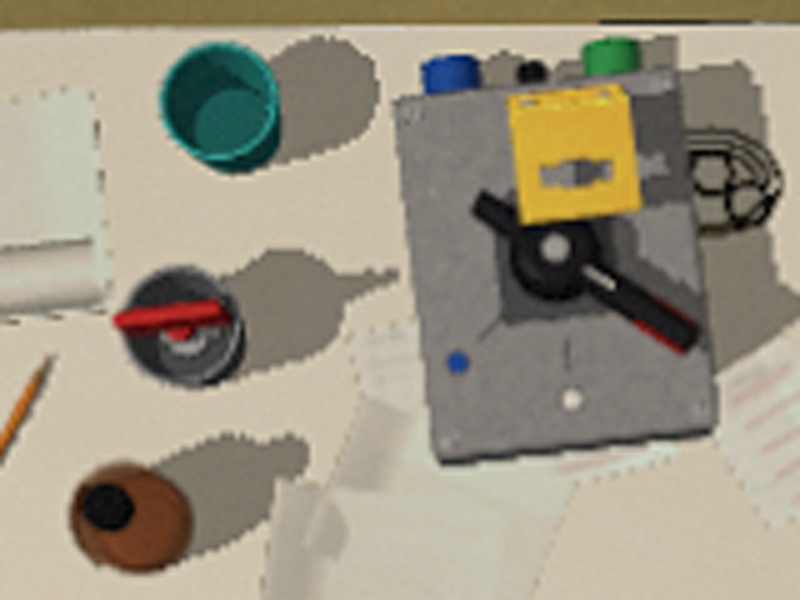

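Call:
carry_out(commands=[0,0,0,-0.1,0,0,10,-0.25,0,0,20,-0.4,0,0,20,-0.5,0,0,20,-0.5,0,0,20,-0.5,0,0,20,-0.5])

```text
time_s: 19.4
tcp_pos: [0.4758, -0.1604, 0.3328]
tcp_rot: [-0.012, -0.234, 0.972, -0.006]
force: [-0.8, -0.5, 1.1]
gripper_width: 0.684
```

```bash
python3 - <<'E'
from m import *
s=bot.sense(); print(s['time_s'],s['tcp_pos'],s['force'],s['qpos'],abs(s['joint_velocities']).max())
c=shot('top','top11.png'); a=get('top0')
for n,b in(('tub',(150,190,220,250)),('amber',(195,222,210,242)),('orange',(190,228,390,435))):
    A=cv2.cvtColor(a['image'],cv2.COLOR_RGB2GRAY)[b[0]:b[1],b[2]:b[3]].astype(np.float32);B=cv2.cvtColor(c['image'],cv2.COLOR_RGB2GRAY)[b[0]:b[1],b[2]:b[3]].astype(np.float32)
    print(n,cv2.phaseCorrelate(A,B))
H,S,V=cv2.split(cv2.cvtColor(c['image'],cv2.COLOR_RGB2HSV))
m=comp(V<60,(285,135,345,180)); 
P=np.array([ray(c,u,v,.12)[:2]*1000 for v,u in zip(*np.nonzero(m))]); q=P[np.hypot(*(P-[598,105]).T)>45]; q=q[q[:,1]<105]; d=[598,105]-q.mean(0); print('handle',np.arctan2(d[1],d[0])-.11)
i=c['image'][90:330,140:500,::-1]; cv2.imwrite('pics/top11z.png',cv2.resize(i,None,fx=2,fy=2))
E
```

```text
19.4 [ 0.47582465 -0.16043347  0.33282794] [-0.76754883 -0.53655762  1.05724745] [-0.44381594  0.1379436   1.53962247 -0.02496561  1.47609457 -2.48503145] 0.0099819405931467
tub ((-0.20521931655587622, 0.023862565734170005), 0.8705390274524689)
amber ((-0.028076413371547204, 0.5321452518535263), 0.9954119338481514)
orange ((-0.015895673547049682, 0.7760656062756901), 0.37106786568959554)
handle 0.8723867336943986
```

View pics/top11z.png

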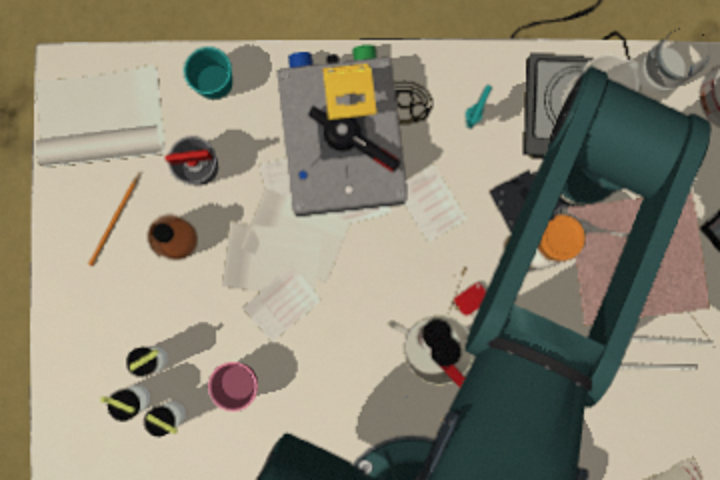

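```bash
python3 -c "
from h import *
print(job_done())"
```

```text
the job is handed in; nothing more can be done
None
```

The job is handed in, at about 19.5 s of the 56 s allowed; no verdict was reported.

- **Key:** I turned it about 0.5 rad to line up with the slot, drew it out, and stood it in the middle of the grey tub. It stayed upright after I let go.
- **Handle:** I swung it from blue to white, held it there for about 2.5 s, then swung it on to green and let go.

**Last checks:**
- **Handle angle:** it measured about 0.87 rad from the top picture, which is on the green mark.
- **Tub and amber bottle:** both sat within about half a pixel (1–2 mm) of where they started, and both were upright.
- **White bottle with the orange cap:** it looks untouched, but the image comparison there was weak (correlation 0.37) because the arm covers part of it.
- **Arm:** it was clear of everything, with only noise-level force readings.

**Close to a limit:** on the final retreat the last joint reached -2.979 rad, almost its -2.98 limit. I turned it back to -2.49 rad before handing in.

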